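# Seal a medication card in the blue card press

### The job

Seal the medication card lying in the blue press: push the blue hinged plate down on its black pad, against the spring, until the plate lies level, keep it level for two seconds, then let it come all the way up again. Do not press the plate of the grey press next to it, and do not knock over the orange pill vial.

Things in the scene. Friction and masses are not known exactly. Their poses are not given: they have to be found in the camera images.
- blue_pad (a point): Centre of the top of the black rubber pad, 44 mm across, on the blue plate: push here. It is 125 mm from the hinge axis, 50 mm from the plate's front edge. Its axes tilt with the plate: x along the plate to the hinge, y along the hinge, z out of the plate's top. Plate up: point about 120 mm above the counter; plate level: 56 mm above it and 22 mm farther from the hinge horizontally.
- blue_plate (a joint): Tilt of the blue plate (165 x 102 x 8 mm): 0.55 rad up, at rest; 0 level, at its stop. Its spring lifts it: at the pad 4 N when up, 12 N when level. Hinged at the far end of a fixed white base, 220 x 130 x 34 mm, its raised edge towards the robot, turned up to 17 degrees either way. A card with orange blisters and a green edge sticks out at the front.
- grey_plate (a joint): Tilt of the plate of the second press, same build and values but with a grey plate and no card. To be left alone; it stands beside the blue one, on either side.
- vial: Orange pill vial with a white cap, 40 mm across, 75 mm high, 60 g, standing loose on the counter to the left of the two presses as the robot sees them; origin at the centre of its underside, z up. To be left standing.
There are look-alikes about, which are no part of the job. What is shaped like the vial but brown, purple or turquoise is not meant.

How it is judged:
By the outcome, as a careful person would: the job done as asked, in the order asked, and still so for the second after the job is handed in, with the robot touching nothing.
It also fails if it takes over 34 s, if anything falls off the work surface, if the arm or the gripper's body presses on something with over 40 N, if the wrist force passes 120 N, or if a joint passes its speed limit or range.

### The arm

A 6-joint arm with a two-finger parallel gripper is mounted at the origin on the work surface. World frame = base frame: x ahead of the robot, y to its left, z up, the work surface at z = 0. Lengths are in m, angles in degrees, forces in N, time in s.
With the tool pointing down it reaches from about 0.4 to 0.825 m from the base axis. Payload 7 kg.
Tool frame: the origin (TCP) lies midway between the tips of the shut fingers; the grasp point (between the pads) lies 19 mm behind it; z points along the fingers, y is the line along which they close (so a half turn about z gives the same grasp; the last joint's range is limited). The gripper opens to 88 mm and grips with 3 to 60 N. Pads are 19 mm wide; open, the fingers measure 130 mm over their backs; the gripper's body (78 mm by 193 mm) begins 47 mm behind the grasp point.
Start: joints at [90.705, 20.546, 0.682, 0, -70.136, -16.507], TCP at [0.184, 0.649, 0.227] pointing down, gripper open.
Joint ranges: [-176.03, 176.03], [-82.01, 121.73], [-58.28, 71.71], [-173.87, 95.51], [-174.79, -0.11], [-173.66, 173.66]. Speed limits (degrees/s): [136.94, 136.94, 172.46, 180, 180, 180].

### API

Orientations are given as [roll, pitch, yaw] about the fixed x, y, z axes, in that order (R = Rz(yaw) Ry(pitch) Rx(roll)).
In Python, from plant import r gives the robot as it stands.
- The arm moves only by the tool drive_tool, never from a script. Its argument "commands" is a list of rows, each an object of numbers: "hand": the closure, from 0 (fully open) to 1 (shut); "tx", "ty", "tz": the shift along the world's x, y, z scaled (see below); "turn": the turn about the world's z scaled (see below). A call has 1 to 10 rows; each row is the pose to reach, as a shift and turn from the pose commanded when the call began; what a row does not reach only later rows make up. The controller multiplies each number of a shift by 0.6 m and each number of a turn by 90 degrees. A row lasts 1/10 s, in which the tool goes at most 50 mm and 8.59 degrees, less where a joint would pass 70% of its speed; a pose out of reach is approached as far as the arm can. A call with a number of a shift or a turn outside -1 to 1 is refused whole. A call with a gripper value outside its range is refused whole. The fingers move at their own pace and stop on an object; "grip_force" is the grip in N (left out, the last holds). Time passes only in rows, so rows that repeat a pose let the fingers close. It gives the time, the measured TCP pose, the force, the opening and the grip force at its end, in the units of the state.
- r.get_state(): the state, without advancing time (a new reading comes with each control period).
- r.capture(name): name is "scene" or "top" or "wrist"; returns a dict with "frame" (400x640x3 uint8, red, green, blue), "fx", "fy", "cx", "cy" (pixels), "world_from_camera" (4x4, takes a point from camera to world coordinates); the wrist camera has in their place "T_tool_cam" (4x4, takes a point from camera to tool coordinates, whose origin is the TCP and whose axes are the flange's). Camera axes: x right, y down, z forward; pixel columns grow to the right and rows downward; lengths in m; the calibration is good to about 2 mm. A picture is of the moment at which its call begins: read the wrist's pose just before it. There is no depth.
- r.close_job(): hands the job in; it is judged then, once.
Trained networks look in the newest picture that a camera, given by its name, has taken for a name from the list of things; names that differ only in an ending like _2 or _b are one class to them, and where a whole thing is asked for, a point or a joint stands for the part that bears it (a point fixed in the world has none). Each returns a list of dicts, best first, with "score" (0 to 1); they miss things now and then, are a little off and sometimes report something else, mostly with a low value. They report only what shows in the picture. A call takes as long as a camera call. They do not tell look-alikes from the thing itself.
- r.trace(label, camera): "pixels" (400x640 bool, what is visible of it) and "extent" ([left, top, right, bottom] in pixels, round what is visible of it).
The state is a dict: "time_s": time; "joints": joint angles; "qd": joint speeds; "joint_torque": joint torques, N m; "tcp_pos": TCP position; "eef_rot": TCP orientation; "contact_force": force on the tool from outside, world axes, zero at the start; "moment": the same for the moment, N m; "gripper_width": finger opening in m; "gripper_force": force on a finger pad.
Only numpy, scipy, OpenCV 4.12 (cv2) and the standard library are available. Lean on these libraries where they do the work, as an engineer would, in place of code of your own. Each camera call takes 0.05 s, during which the arm holds its last target. There are 200 camera calls.

## Working session

There is one attempt and no reset: what is moved stays moved. The work goes in short steps, Python scripts to look and compute and a tool call to move; the robot and the scene stay as the last step left them, time stands still between calls to the robot, and variables do not carry over. Pictures are saved under pics/ and viewed, at most 10 in all, crops included, and the job is handed in when it is done.

Besides the shell and the picture viewer there is one more tool, called after ">>>" as name(argument=value, ...) on one line, values as JSON. drive_tool: Moves the arm, as the interface text tells. Its arguments: {"type":"object","properties":{"commands":{"type":"array"},"grip_force":{"type":"number"}},"required":["commands"]}

```bash
mkdir -p pics; cat > h.py <<'E'
import numpy as np, cv2
from plant import r
def snap(n,f):
    d=r.capture(n); cv2.imwrite('pics/'+f,cv2.cvtColor(d['frame'],cv2.COLOR_RGB2BGR)); return d
def onplane(d,u,v,z):
    T=np.array(d['world_from_camera']); ray=T[:3,:3]@np.array([(u-d['cx'])/d['fx'],(v-d['cy'])/d['fy'],1]); o=T[:3,3]
    return o+ray*(z-o[2])/ray[2]
def proj(d,p):
    T=np.linalg.inv(np.array(d['world_from_camera'])); c=T[:3,:3]@p+T[:3,3]
    return d['fx']*c[0]/c[2]+d['cx'],d['fy']*c[1]/c[2]+d['cy']
E
python3 - <<'E'
from h import *
for n in('scene','top'):
    d=snap(n,n+'0.png'); print(n,np.round(d['world_from_camera'],3).tolist())
    for l in('blue_pad','blue_plate','grey_plate','vial'):
        for q in r.trace(l,n):
            m=q['pixels']; ys,xs=np.nonzero(m); 
            z={'blue_pad':.12,'vial':.075}.get(l,.1)
            print(l,round(q['score'],2),q['extent'],round(xs.mean(),1),round(ys.mean(),1),np.round(onplane(d,xs.mean(),ys.mean(),z),3))
print(r.get_state())
E
```

```text
scene [[0.496, 0.596, -0.631, 1.372], [0.868, -0.337, 0.365, -0.365], [0.005, -0.729, -0.685, 0.905], [0.0, 0.0, 0.0, 1.0]]
blue_pad 0.64 [207.4, 154.8, 274.0, 227.7] 238.9 191.0 [ 0.548 -0.112  0.12 ]
blue_plate 0.95 [209.1, 160.0, 273.9, 228.0] 238.8 191.0 [ 0.527 -0.106  0.1  ]
grey_plate 0.73 [337.7, 151.4, 399.6, 220.3] 369.2 184.6 [0.669 0.195 0.1  ]
vial 0.8 [372.7, 117.5, 386.5, 150.0] 380.1 133.7 [0.475 0.369 0.075]
vial 0.78 [417.1, 131.0, 429.9, 158.2] 423.8 143.2 [0.576 0.454 0.075]
vial 0.68 [387.3, 136.3, 405.4, 163.2] 396.7 148.6 [0.558 0.369 0.075]
vial 0.67 [409.2, 146.7, 423.2, 175.1] 415.1 161.4 [0.63  0.379 0.075]
vial 0.6 [206.6, 156.3, 274.5, 227.7] 238.4 191.0 [ 0.5   -0.099  0.075]
top [[0.01, -0.994, 0.111, 0.474], [-1.0, -0.008, 0.024, 0.081], [-0.023, -0.111, -0.994, 1.205], [0.0, 0.0, 0.0, 1.0]]
blue_pad 0.69 [382.0, 207.2, 433.4, 267.3] 406.5 237.7 [ 0.52 -0.1   0.12]
blue_plate 0.81 [379.3, 207.0, 432.1, 268.5] 406.3 237.6 [ 0.521 -0.103  0.1  ]
grey_plate 0.65 [260.1, 146.6, 306.6, 205.6] 280.6 177.9 [0.662 0.199 0.1  ]
vial 0.68 [159.7, 215.1, 185.9, 2
[... 238 characters left out ...]
0.403 0.075]
{'time_s': 0.5, 'joints': array([ 9.07050047e+01,  2.05481206e+01,  6.79570964e-01, -1.97351565e-03,
       -7.01357911e+01, -1.65079582e+01]), 'qd': array([-0.03828003, -0.08369847,  0.08066735, -0.030765  , -0.04790945,
       -0.08731288]), 'joint_torque': array([ 5.54318067e-04, -5.81795454e+01,  2.93068063e+01,  6.99723423e+00,
        1.18826871e-02, -4.22187895e-05]), 'tcp_pos': array([0.18381071, 0.64944203, 0.22651698]), 'eef_rot': array([ 1.79995311e+02,  5.46115350e-04, -1.58036241e+01]), 'contact_force': array([ 0.76246507,  0.28389594, -0.38323702]), 'moment': array([-0.03052263,  0.03691433, -0.00654376]), 'gripper_force': 0.0, 'gripper_width': 0.08749544619485156}
```

View pics/scene0.png

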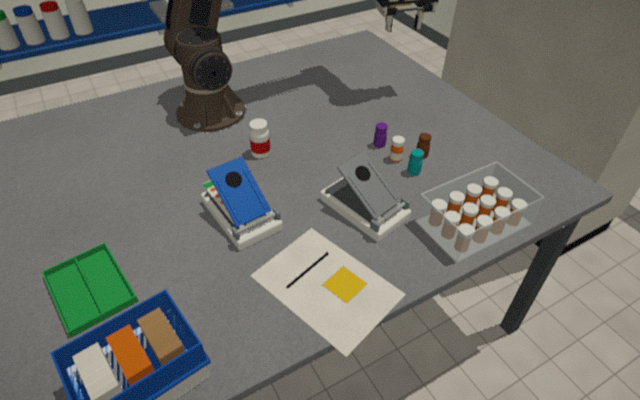

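View pics/top0.png

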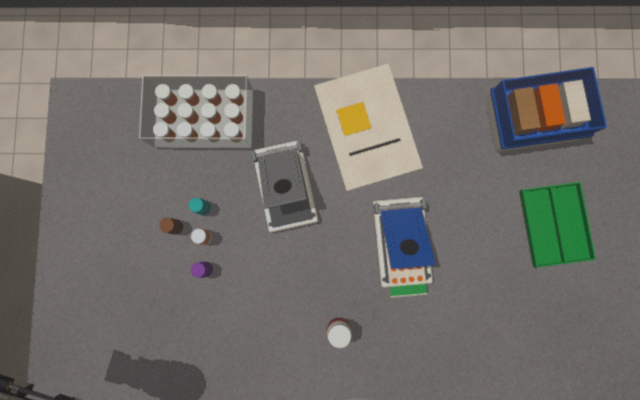

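The scene view shows the blue press at (238,195) with its pad at (233,180), and the grey press at (368,190). The orange vial with a white cap is at (397,149), with purple, brown and turquoise look-alikes around it. In the top view the blue pad is at (409,247), the grey pad at (283,186), the vial at (201,236) and a white bottle at (339,334).

Candidates for the pad: blue (409,247), which has a card with orange blisters and a green edge at the front, or grey (283,186), which has no card. I choose blue.

```bash
cat > m.py <<'E'
from h import *
D={};rays=[]
for n,box in(('scene',(200,150,285,250)),('top',(365,190,445,305))):
    d=r.capture(n);D[n]=d;f=d['frame'].astype(int);x0,y0,x1,y1=box
    q=[t for t in r.trace('blue_plate',n)][0]['pixels'].astype(np.uint8)
    q=cv2.morphologyEx(q,cv2.MORPH_CLOSE,np.ones((25,25)))
    m=((f.max(2)<60)&(q>0)).astype(np.uint8)
    k,l,s,c=cv2.connectedComponentsWithStats(m); i=1+np.argmax(s[1:,4]); print(n,s[i],c[i].round(1))
    T=np.array(d['world_from_camera']);u,v=c[i]
    w=T[:3,:3]@[(u-d['cx'])/d['fx'],(v-d['cy'])/d['fy'],1];rays.append((T[:3,3],w/np.linalg.norm(w)))
    b=((f[...,2]>f[...,0]+40)&(f[...,2]>f[...,1]+25)); b[:y0]=0;b[y1:]=0;b[:,:x0]=0;b[:,x1:]=0
    ct=max(cv2.findContours(b.astype(np.uint8),0,2)[0],key=cv2.contourArea)
    print('plate quad',cv2.approxPolyDP(cv2.convexHull(ct),5,True)[:,0].tolist())
A=sum(np.eye(3)-np.outer(w,w) for o,w in rays);B=sum((np.eye(3)-np.outer(w,w))@o for o,w in rays)
P=np.linalg.solve(A,B);print('pad',P.round(4),[np.round(proj(D[n],P),1) for n in D])
# model fit of the press yaw, drawn over the picture
def pts(P,yaw,a=.55):
    c,s=np.cos(np.radians(yaw)),np.sin(np.radians(yaw));ex=np.array([np.cos(a)*c,np.cos(a)*s,-np.sin(a)]);ey=np.array([-s,c,0])
    return [P+x*ex+y*ey for x,y in((-.05,-.051),(-.05,.051),(.115,.051),(.115,-.051))]
for yaw in(-5,0,5,10):print(yaw,[[np.round(proj(D[n],p)).astype(int).tolist() for p in pts(P,yaw)] for n in D])
f=D['top']['frame'][180:310,350:460];cv2.imwrite('pics/crop1.png',cv2.cvtColor(cv2.resize(f,None,fx=4,fy=4,interpolation=2),cv2.COLOR_RGB2BGR))
E
python3 m.py
```

```text
scene [226 172  15  15 176] [233.1 179.1]
plate quad [[241, 156], [270, 210], [237, 227], [207, 170]]
top [401 240  17  15 196] [409.  246.6]
plate quad [[420, 208], [434, 264], [391, 267], [381, 211]]
pad [ 0.4987 -0.1065  0.1186] [array([233.3, 179.1]), array([409.2, 246.7])]
-5 [[[208, 167], [246, 156], [267, 215], [228, 227]], [[432, 267], [387, 263], [387, 206], [429, 210]]]
0 [[[207, 168], [244, 156], [270, 213], [232, 227]], [[434, 266], [389, 265], [384, 207], [425, 208]]]
5 [[[206, 170], [242, 155], [272, 210], [236, 227]], [[436, 264], [391, 267], [381, 209], [422, 206]]]
10 [[[205, 171], [240, 155], [274, 208], [240, 227]], [[437, 261], [392, 269], [377, 212], [418, 205]]]
```

View pics/crop1.png

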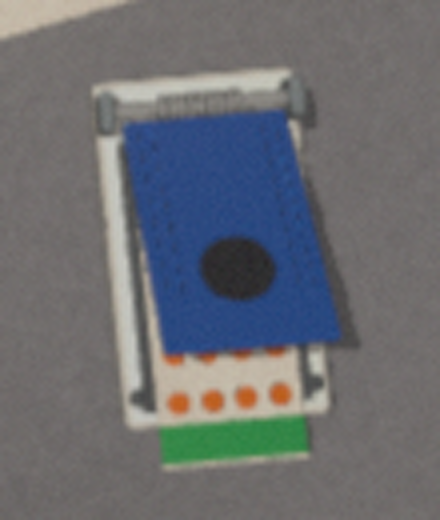

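The crop confirms the choice: blue plate, pad at crop (238,268), card with orange blisters and a green edge at the front. The plate outline matches the model at a yaw of about +5°, and the pad is at (0.499, -0.107, 0.119). I'm now moving above it with the fingers shut.

>>> drive_tool(commands=[{"hand": 1, "tx": 0.013, "ty": -0.032, "tz": 0, "turn": 0.02}, {"hand": 1, "tx": 0.04, "ty": -0.096, "tz": 0.01, "turn": 0.05}, {"hand": 1, "tx": 0.067, "ty": -0.16, "tz": 0.02, "turn": 0.08}, {"hand": 1, "tx": 0.093, "ty": -0.224, "tz": 0.03, "turn": 0.11}, {"hand": 1, "tx": 0.12, "ty": -0.288, "tz": 0.03, "turn": 0.14}, {"hand": 1, "tx": 0.147, "ty": -0.352, "tz": 0.03, "turn": 0.17}, {"hand": 1, "tx": 0.173, "ty": -0.416, "tz": 0.03, "turn": 0.2}, {"hand": 1, "tx": 0.2, "ty": -0.48, "tz": 0.03, "turn": 0.22}, {"hand": 1, "tx": 0.227, "ty": -0.544, "tz": 0.03, "turn": 0.23}, {"hand": 1, "tx": 0.25, "ty": -0.6, "tz": 0.03, "turn": 0.233}], grip_force=20)

```text
time_s: 1.7
tcp_pos: [0.3342, 0.2876, 0.2449]
eef_rot: [-180.0, -0.0, 5.2]
contact_force: [1.1, -1.1, -0.3]
gripper_width: 0.013
gripper_force: 0.0
```

>>> drive_tool(commands=[{"hand": 1, "tx": 0.026, "ty": -0.064}, {"hand": 1, "tx": 0.055, "ty": -0.133}, {"hand": 1, "tx": 0.084, "ty": -0.204}, {"hand": 1, "tx": 0.114, "ty": -0.276}, {"hand": 1, "tx": 0.144, "ty": -0.35}, {"hand": 1, "tx": 0.174, "ty": -0.422}, {"hand": 1, "tx": 0.204, "ty": -0.494}, {"hand": 1, "tx": 0.233, "ty": -0.565}, {"hand": 1, "tx": 0.258, "ty": -0.625}, {"hand": 1, "tx": 0.272, "ty": -0.66}])

```text
invalid input
```

>>> drive_tool(commands=[{"hand": 1, "tz": -0.02}, {"hand": 1, "tz": -0.05}, {"hand": 1, "tz": -0.08}, {"hand": 1, "tz": -0.1}, {"hand": 1, "tz": -0.11}, {"hand": 1, "tz": -0.11}])

```text
invalid input
```

```bash
python3 - <<'E'
from h import *
d=snap('scene','s2.png');f=d['frame'][110:260,150:350];s=r.get_state();print(s['tcp_pos'],s['contact_force'],s['time_s'],proj(d,s['tcp_pos']))
cv2.imwrite('pics/crop2.png',cv2.cvtColor(cv2.resize(f,None,fx=4,fy=4,interpolation=2),cv2.COLOR_RGB2BGR))
E
```

```text
[0.33455294 0.28403255 0.24489625] [-0.60360111 -4.63825351 -1.41858412] 1.75 (np.float64(333.1985967358662), np.float64(68.89881540206805))
```

View pics/crop2.png

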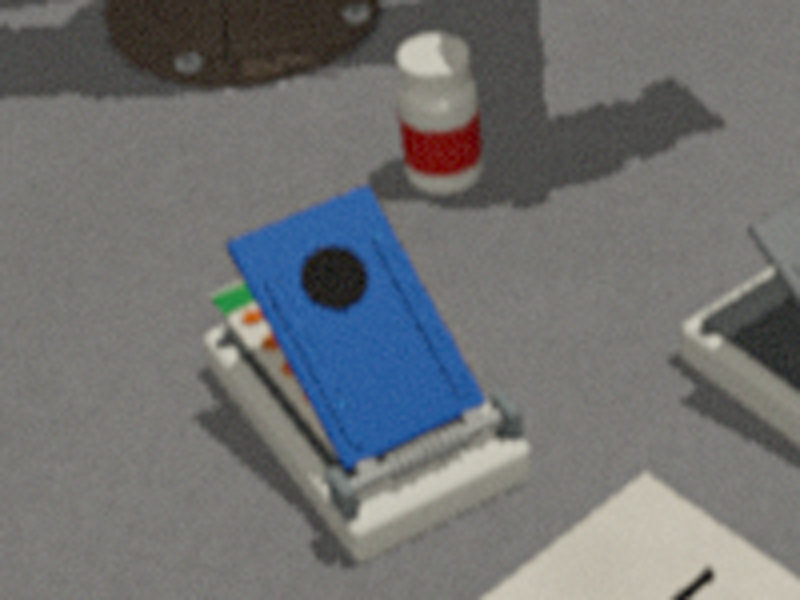

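The moves were refused because every row needs all five fields. The crop shows the press untouched with the plate up, and the pad at crop (335,277). I'll resend with all the fields.

>>> drive_tool(commands=[{"hand": 1, "tx": 0.026, "ty": -0.064, "tz": 0, "turn": 0}, {"hand": 1, "tx": 0.055, "ty": -0.133, "tz": 0, "turn": 0}, {"hand": 1, "tx": 0.084, "ty": -0.204, "tz": 0, "turn": 0}, {"hand": 1, "tx": 0.114, "ty": -0.276, "tz": 0, "turn": 0}, {"hand": 1, "tx": 0.144, "ty": -0.35, "tz": 0, "turn": 0}, {"hand": 1, "tx": 0.174, "ty": -0.422, "tz": 0, "turn": 0}, {"hand": 1, "tx": 0.204, "ty": -0.494, "tz": 0, "turn": 0}, {"hand": 1, "tx": 0.233, "ty": -0.565, "tz": 0, "turn": 0}, {"hand": 1, "tx": 0.258, "ty": -0.625, "tz": 0, "turn": 0}, {"hand": 1, "tx": 0.272, "ty": -0.66, "tz": 0, "turn": 0}])

```text
time_s: 2.75
tcp_pos: [0.4977, -0.1091, 0.2445]
eef_rot: [180.0, -0.0, 5.1]
contact_force: [0.2, 0.5, -0.4]
gripper_width: 0.0006
gripper_force: 0.0
```

>>> drive_tool(commands=[{"hand": 1, "tx": 0, "ty": 0, "tz": -0.02, "turn": 0}, {"hand": 1, "tx": 0, "ty": 0, "tz": -0.05, "turn": 0}, {"hand": 1, "tx": 0, "ty": 0, "tz": -0.08, "turn": 0}, {"hand": 1, "tx": 0, "ty": 0, "tz": -0.1, "turn": 0}, {"hand": 1, "tx": 0, "ty": 0, "tz": -0.11, "turn": 0}, {"hand": 1, "tx": 0, "ty": 0, "tz": -0.11, "turn": 0}])

```text
time_s: 3.35
tcp_pos: [0.4967, -0.1062, 0.178]
eef_rot: [180.0, 0.1, 5.2]
contact_force: [0.1, -0.1, 0.5]
gripper_width: 0.0008
gripper_force: 0.0
```

```bash
python3 - <<'E'
from h import *
d=snap('scene','s3.png');f=d['frame'][90:240,150:350];s=r.get_state();print(s['tcp_pos'],s['contact_force'],s['time_s'],proj(d,s['tcp_pos']))
cv2.imwrite('pics/crop3.png',cv2.cvtColor(cv2.resize(f,None,fx=4,fy=4,interpolation=2),cv2.COLOR_RGB2BGR))
E
```

```text
[ 0.49715684 -0.10630419  0.17874407] [-1.04379112 -0.03155308  0.32976594] 3.4 (np.float64(230.2768392280158), np.float64(160.303821924192))
```

View pics/crop3.png

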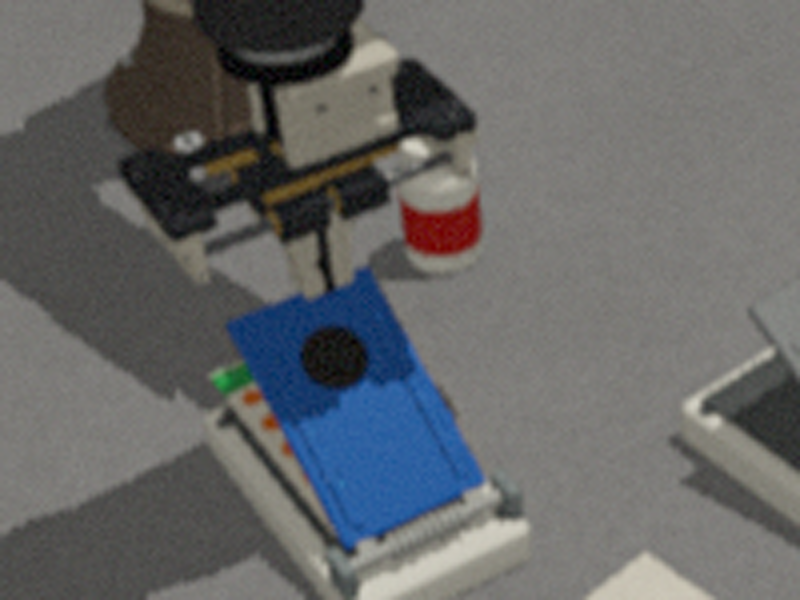

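The shut fingers are over the pad: tip at crop (320,290), pad at (335,357), with the white bottle clear behind. Next I press down along the plate's arc.

>>> drive_tool(commands=[{"hand": 1, "tx": 0, "ty": 0, "tz": -0.0225, "turn": 0}, {"hand": 1, "tx": 0, "ty": 0, "tz": -0.0475, "turn": 0}, {"hand": 1, "tx": 0, "ty": 0, "tz": -0.0675, "turn": 0}, {"hand": 1, "tx": -0.002, "ty": 0, "tz": -0.084, "turn": 0}, {"hand": 1, "tx": -0.005, "ty": 0, "tz": -0.0975, "turn": 0}, {"hand": 1, "tx": -0.01, "ty": -0.001, "tz": -0.111, "turn": 0}, {"hand": 1, "tx": -0.0165, "ty": -0.0015, "tz": -0.124, "turn": 0}, {"hand": 1, "tx": -0.0215, "ty": -0.002, "tz": -0.139, "turn": 0}, {"hand": 1, "tx": -0.0265, "ty": -0.0025, "tz": -0.1525, "turn": 0}, {"hand": 1, "tx": -0.03, "ty": -0.003, "tz": -0.1675, "turn": 0}])

```text
time_s: 4.4
tcp_pos: [0.4794, -0.1084, 0.0789]
eef_rot: [180.0, -0.1, 5.2]
contact_force: [-3.7, 0.6, 10.9]
gripper_width: -0.0
gripper_force: 5.0
```

>>> drive_tool(commands=[{"hand": 1, "tx": -0.002, "ty": 0, "tz": -0.01, "turn": 0}, {"hand": 1, "tx": -0.0045, "ty": 0, "tz": -0.019, "turn": 0}, {"hand": 1, "tx": -0.006, "ty": 0, "tz": -0.027, "turn": 0}, {"hand": 1, "tx": -0.0065, "ty": 0, "tz": -0.033, "turn": 0}, {"hand": 1, "tx": -0.0065, "ty": 0, "tz": -0.035, "turn": 0}, {"hand": 1, "tx": -0.0065, "ty": 0, "tz": -0.035, "turn": 0}])

```text
time_s: 5.0
tcp_pos: [0.4761, -0.1086, 0.0581]
eef_rot: [180.0, -0.1, 5.2]
contact_force: [-1.6, -0.6, 10.0]
gripper_width: 0.0004
gripper_force: 5.1
```

```bash
python3 - <<'E'
from h import *
d=snap('scene','s4.png');f=d['frame'][110:260,150:350];s=r.get_state();print(s['tcp_pos'],s['contact_force'],s['time_s'])
cv2.imwrite('pics/crop4.png',cv2.cvtColor(cv2.resize(f,None,fx=4,fy=4,interpolation=2),cv2.COLOR_RGB2BGR))
E
```

```text
[ 0.47607786 -0.1086243   0.05816433] [-1.20375651 -1.18790717 11.25134028] 5.05
```

View pics/crop4.png

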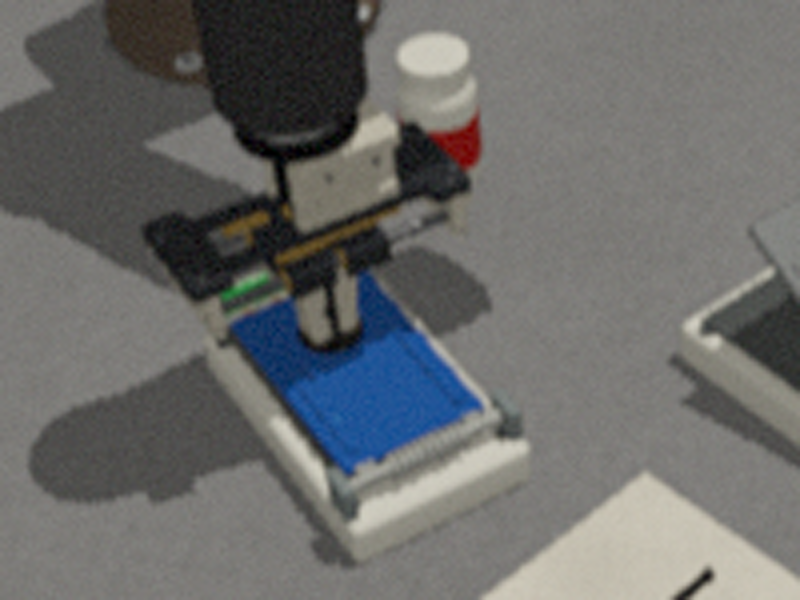

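The plate is almost level, with the fingers on the pad at crop (330,340). I push down by the millimetre until the force shows the stop.

>>> drive_tool(commands=[{"hand": 1, "tx": 0, "ty": 0, "tz": -0.0015, "turn": 0}, {"hand": 1, "tx": 0, "ty": 0, "tz": -0.003, "turn": 0}, {"hand": 1, "tx": 0, "ty": 0, "tz": -0.003, "turn": 0}])

```text
time_s: 5.35
tcp_pos: [0.476, -0.1086, 0.0564]
eef_rot: [180.0, -0.1, 5.2]
contact_force: [-3.2, -1.5, 11.5]
gripper_width: 0.0006
gripper_force: 5.4
```

>>> drive_tool(commands=[{"hand": 1, "tx": 0, "ty": 0, "tz": -0.0015, "turn": 0}, {"hand": 1, "tx": 0, "ty": 0, "tz": -0.0015, "turn": 0}, {"hand": 1, "tx": 0, "ty": 0, "tz": -0.0015, "turn": 0}])

```text
time_s: 5.65
tcp_pos: [0.476, -0.1086, 0.056]
eef_rot: [180.0, -0.1, 5.2]
contact_force: [-5.1, 1.1, 17.7]
gripper_width: 0.0002
gripper_force: 8.6
```

The force jumped above the spring's 12 N while z stayed at 0.056, so the plate is at its stop. I add a touch more and hold.

>>> drive_tool(commands=[{"hand": 1, "tx": 0, "ty": 0, "tz": -0.001, "turn": 0}, {"hand": 1, "tx": 0, "ty": 0, "tz": -0.001, "turn": 0}, {"hand": 1, "tx": 0, "ty": 0, "tz": -0.001, "turn": 0}, {"hand": 1, "tx": 0, "ty": 0, "tz": -0.001, "turn": 0}, {"hand": 1, "tx": 0, "ty": 0, "tz": -0.001, "turn": 0}, {"hand": 1, "tx": 0, "ty": 0, "tz": -0.001, "turn": 0}, {"hand": 1, "tx": 0, "ty": 0, "tz": -0.001, "turn": 0}, {"hand": 1, "tx": 0, "ty": 0, "tz": -0.001, "turn": 0}, {"hand": 1, "tx": 0, "ty": 0, "tz": -0.001, "turn": 0}, {"hand": 1, "tx": 0, "ty": 0, "tz": -0.001, "turn": 0}])

```text
time_s: 6.65
tcp_pos: [0.476, -0.1086, 0.0559]
eef_rot: [179.9, -0.1, 5.2]
contact_force: [-7.3, 0.1, 22.7]
gripper_width: -0.0001
gripper_force: 11.3
```

```bash
python3 - <<'E'
from h import *
d=snap('scene','s5.png');f=d['frame'][150:250,190:300];s=r.get_state();print(s['tcp_pos'],s['contact_force'],s['time_s'])
cv2.imwrite('pics/crop5.png',cv2.cvtColor(cv2.resize(f,None,fx=5,fy=5,interpolation=2),cv2.COLOR_RGB2BGR))
E
```

```text
[ 0.47599744 -0.10863604  0.05588015] [-6.54729702  0.31803349 22.77853408] 6.7
```

View pics/crop5.png

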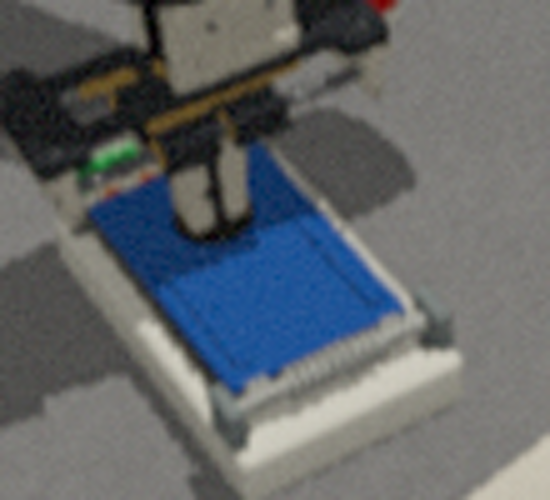

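The plate is level at 23 N and z is unchanged: its blue surface at crop (250,290) lies flat in the base. I hold for another 1.9 s, then raise the tool back along the arc.

>>> drive_tool(commands=[{"hand": 1, "tx": 0, "ty": 0, "tz": 0, "turn": 0}, {"hand": 1, "tx": 0, "ty": 0, "tz": 0, "turn": 0}, {"hand": 1, "tx": 0, "ty": 0, "tz": 0, "turn": 0}, {"hand": 1, "tx": 0, "ty": 0, "tz": 0, "turn": 0}, {"hand": 1, "tx": 0, "ty": 0, "tz": 0, "turn": 0}, {"hand": 1, "tx": 0, "ty": 0, "tz": 0, "turn": 0}, {"hand": 1, "tx": 0, "ty": 0, "tz": 0, "turn": 0}, {"hand": 1, "tx": 0, "ty": 0, "tz": 0, "turn": 0}, {"hand": 1, "tx": 0, "ty": 0, "tz": 0, "turn": 0}, {"hand": 1, "tx": 0, "ty": 0, "tz": 0, "turn": 0}])

```text
time_s: 7.7
tcp_pos: [0.476, -0.1086, 0.0559]
eef_rot: [179.9, -0.1, 5.2]
contact_force: [-6.7, 0.0, 22.8]
gripper_width: 0.0009
gripper_force: 11.3
```

>>> drive_tool(commands=[{"hand": 1, "tx": 0, "ty": 0, "tz": 0, "turn": 0}, {"hand": 1, "tx": 0, "ty": 0, "tz": 0, "turn": 0}, {"hand": 1, "tx": 0, "ty": 0, "tz": 0, "turn": 0}, {"hand": 1, "tx": 0, "ty": 0, "tz": 0, "turn": 0}, {"hand": 1, "tx": 0, "ty": 0, "tz": 0, "turn": 0}, {"hand": 1, "tx": 0, "ty": 0, "tz": 0, "turn": 0}, {"hand": 1, "tx": 0, "ty": 0, "tz": 0, "turn": 0}, {"hand": 1, "tx": 0, "ty": 0, "tz": 0, "turn": 0}, {"hand": 1, "tx": 0, "ty": 0, "tz": 0, "turn": 0}])

```text
time_s: 8.6
tcp_pos: [0.476, -0.1086, 0.0559]
eef_rot: [179.9, -0.1, 5.2]
contact_force: [-6.0, 0.9, 22.4]
gripper_width: 0.0006
gripper_force: 11.3
```

>>> drive_tool(commands=[{"hand": 1, "tx": 0.001, "ty": 0, "tz": 0.01, "turn": 0}, {"hand": 1, "tx": 0.003, "ty": 0, "tz": 0.023, "turn": 0}, {"hand": 1, "tx": 0.006, "ty": 0, "tz": 0.037, "turn": 0}, {"hand": 1, "tx": 0.01, "ty": 0.001, "tz": 0.051, "turn": 0}, {"hand": 1, "tx": 0.015, "ty": 0.001, "tz": 0.065, "turn": 0}, {"hand": 1, "tx": 0.021, "ty": 0.002, "tz": 0.079, "turn": 0}, {"hand": 1, "tx": 0.028, "ty": 0.002, "tz": 0.093, "turn": 0}, {"hand": 1, "tx": 0.035, "ty": 0.003, "tz": 0.107, "turn": 0}, {"hand": 1, "tx": 0.037, "ty": 0.003, "tz": 0.121, "turn": 0}, {"hand": 1, "tx": 0.037, "ty": 0.003, "tz": 0.14, "turn": 0}])

```text
time_s: 9.6
tcp_pos: [0.497, -0.1065, 0.1378]
eef_rot: [-180.0, 0.1, 5.2]
contact_force: [-0.0, 0.1, -0.4]
gripper_width: 0.0004
gripper_force: 0.0
```

>>> drive_tool(commands=[{"hand": 1, "tx": 0, "ty": 0, "tz": 0.03, "turn": 0}, {"hand": 1, "tx": 0, "ty": 0, "tz": 0.07, "turn": 0}, {"hand": 1, "tx": 0, "ty": 0, "tz": 0.12, "turn": 0}, {"hand": 1, "tx": 0, "ty": 0, "tz": 0.16, "turn": 0}, {"hand": 1, "tx": 0, "ty": 0, "tz": 0.18, "turn": 0}, {"hand": 1, "tx": 0, "ty": 0, "tz": 0.18, "turn": 0}, {"hand": 1, "tx": 0, "ty": 0, "tz": 0.18, "turn": 0}])

```text
time_s: 10.3
tcp_pos: [0.4966, -0.1064, 0.2448]
eef_rot: [-180.0, 0.1, 5.2]
contact_force: [-0.7, 0.1, 0.8]
gripper_width: 0.0006
gripper_force: 0.0
```

```bash
python3 - <<'E'
from h import *
d=snap('scene','s6.png');s=r.get_state();print(s['tcp_pos'],s['contact_force'],s['time_s'])
E
```

```text
[ 0.49644307 -0.10645991  0.24438642] [-0.31031594  0.07153679 -0.73959194] 10.35
```

View pics/s6.png

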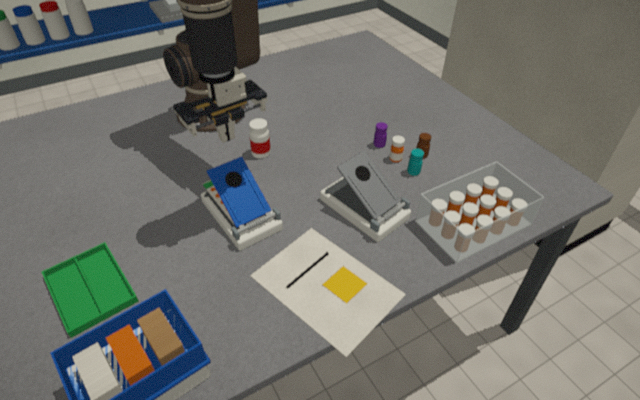

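The blue plate is fully up again with its pad at (233,180), as at the start. The grey plate at (368,185) is untouched, the vial at (397,149) and white bottle are standing, and the arm is clear.

```bash
python3 -c "
from plant import r
print(r.close_job())"
```

```text
the job is handed in; nothing more can be done
None
```

I pressed the blue plate level on its pad, held it there about 3 s at 23 N and let it come all the way up; the grey press and the vial were left alone, and I handed the job in at about 10 s.

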